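Check pull on the seat-spring gauge

TASK

Make a check pull on the bench pull gauge: turn the short safety catch knob anticlockwise to its stop, then the long bar clamp knob beside it anticlockwise to its stop, and draw the T-handle out until the needle points into the middle of the rider's gap, holding it there for a good second. Ease the handle fully home without letting it snap back, so that the needle stays behind in the gap, then turn the bar clamp back clockwise to its stop and leave the safety catch turned. Do not disturb the tape roll, screwdriver, tumbler and sanding block lying around the gauge.

Things in the scene. Friction and masses are not known exactly. Their poses are not given: they have to be found in the camera images.
- gauge: Fixed pull gauge: dark base plate 12 mm high with a grey housing (200 x 130 mm, top 45 mm above the bench) on its rear. Origin on the bench, on the draw bar's line; x = the direction in which the handle is drawn out, y left of that. In mm the plate spans x -160..225, y -75..115, the housing x -150..50, y -65..65; an aluminium scale (top 26 mm high) spans x 50..215, y 58..112.
- safety_catch (a joint): Turn of the safety catch in rad: 0 locked, 1.35 at its stop (free), growing anticlockwise from above. It starts at 0 to 0.1. Unless turned to its stop it blocks the bar clamp. Light friction (0.06 N m); stays where it is left.
- catch_grip (a point): Grip of the safety catch, the knob farther from the T-handle, at x -103, y 0 mm in the gauge's frame: on the knob's vertical axis, 75 mm above the bench. An upright black bar 40 mm long, 12 mm thick, from 49 to 91 mm above the bench, on a 42 mm disc. The point's y axis runs along the bar and turns with it; at joint value 0 the bar lies across the gauge (along its y).
- bar_clamp (a joint): Turn of the bar clamp in rad: 0 clamped, 1.35 at its stop (free), growing anticlockwise from above. Blocked near 0 until the safety catch is turned. Near 0 it blocks the draw bar; it cannot be turned back to 0 while the draw bar is out. Light friction (0.06 N m); stays where it is left.
- clamp_grip (a point): Grip of the bar clamp, the knob nearer the T-handle, at x -20, y 0 mm in the gauge's frame: on the knob's vertical axis, 75 mm above the bench. Like the catch's grip (12 mm thick, 49 to 91 mm high) but 60 mm long. The point's y axis runs along the bar and turns with it; at joint value 0 the bar lies across the gauge.
- draw_bar (a joint): How far the draw bar is out, in m: 0 home, 0.115 at most. A spring pulls it home with 5 N at 0, growing by 1 N per 10 mm.
- handle_grip (a point): Centre of the T-handle's crossbar: a level round black bar, 14 mm diameter, 70 mm long across the gauge (along its y), axis 75 mm above the bench, on a 10 x 14 mm post at its middle standing on the 20 mm wide draw bar (top 26 mm high). At x 100, y 0 mm in the gauge's frame when home; moves with the draw bar along the gauge's x.
- needle (a joint): Travel of the drag needle, in m, along the gauge's +x. It is pushed out by a lug on the draw bar (needle value = draw bar value minus 1 mm while pushed) and stays by its own friction when the bar goes back. It starts at 0 to 0.015, left from the last pull.
- needle_tip (a point): Tip of the drag needle, a 3 mm wide black pointer over the scale, 33 mm above the bench, at x = 65 mm plus its travel and y = 80 mm in the gauge's frame.
- rider: The set mark: a small fixed U-shaped steel rider, 24 mm long, 26 mm wide, 10 mm high, on the scale's outer edge; its two prongs point at the draw bar, 14 mm apart. Origin under the middle of the gap; axes parallel to the gauge's. The needle is right when its tip has the rider origin's x in the gauge's frame; this takes 50 to 90 mm of needle travel.
- tape_roll_mid (a point): Bystander: roll of tape lying flat, 100 mm diameter, 25 mm high. Its centre.
- screwdriver_grip (a point): Bystander: a screwdriver lying on the bench. Its handle.
- tumbler_mid (a point): Bystander: an upright drinking tumbler, 72 mm diameter, 110 mm high. Its centre.
- block_mid (a point): Bystander: a cork sanding block 110 x 60 x 35 mm. Its centre.

How it is judged:
On the way, in this order (a step that is already met when the one before it is completed fails the run):
1. the safety catch is turned to its stop (value of joint safety_catch above 1.15 rad), for 0.1 s.
2. then the bar clamp is turned to its stop (value of joint bar_clamp above 1.15 rad), for 0.1 s.
3. the handle is drawn out and held so that the needle stands in the rider's gap (within 6 mm of its middle) for 0.8 s (x of needle_tip in the frame of rider between -0.006 and 0.006 m and value of joint draw_bar above 0.042 m), for 0.8 s.
4. the handle is eased home (within 6 mm) and the needle stays in the gap (value of joint draw_bar below 0.006 m and x of needle_tip in the frame of rider between -0.006 and 0.006 m), for 0.1 s.
5. the bar clamp is turned back (value of joint bar_clamp below 0.15 rad), for 0.1 s.
At the end, for the whole second after the job is handed in: The draw bar is home (within 6 mm), the needle stands within 6 mm of the middle of the rider's gap, the bar clamp is turned back (under 0.15 rad) and the safety catch is still turned (over 1.15 rad) (all of step 4 and value of joint bar_clamp below 0.15 rad and value of joint safety_catch above 1.15 rad); the robot touches nothing.
It fails at once if the handle snaps back (the draw bar runs home faster than 0.5 m/s) (velocity of joint draw_bar below -0.5 m/s).
It fails at once if a bystander is shifted by more than 30 mm (distance of any of tape_roll_mid, screwdriver_grip, tumbler_mid, block_mid from where it was at the start of the episode above 0.03 m).
It also fails if it takes over 72 s, if anything falls off the work surface, if the arm or the gripper's body presses on something with over 40 N, if the wrist force passes 120 N, or if a joint passes its speed limit or range.

ROBOT

A 6-joint arm with a two-finger parallel gripper is mounted at the origin on the work surface. World frame = base frame: x ahead of the robot, y to its left, z up, the work surface at z = 0. Lengths are in m, angles in rad, forces in N, time in s.
With the tool pointing down it reaches from about 0.325 to 1 m from the base axis. Payload 5.1 kg.
Tool frame: the origin (TCP) lies at the very end of the fingers, on their centre line; the grasp point (between the pads) lies behind it (manip.grip_point_offset is the x of the grasp point in the tool frame, in m); x points along the fingers, y is the direction in which the jaws open and shut, and the axes are right-handed (so a half turn about x gives the same grasp; the last joint's range is limited). The gripper opens to 85 mm and grips with 20 to 120 N. Pads are 22 mm wide; open, the fingers measure 114 mm over their backs; the gripper's body (76 mm by 85 mm) begins 54 mm behind the grasp point. The pads swing forward as they close: fully open they stand 13 mm farther back than shut.
Start: joints at [1.093, 0.124, 1.65, -0, 1.367, -0.083], TCP at [0.25, 0.6, 0.231] pointing down, gripper open.
Joint ranges: [-2.61, 2.61], [-1.02, 2.33], [0.03, 2.71], [-1.35, 4.49], [0.32, 2.68], [-2.91, 2.91]. Speed limits (rad/s): [2.57, 2.57, 3.14, 3.14, 3.14, 3.14].

INTERFACE

Orientations are given as a unit quaternion [w, x, y, z].
In Python, from plant import manip, grab_frame, order, spot_in, spot_point gives the robot as it stands. The module is installed in compiled form; this text tells all that it offers.
- The arm moves only by the tool drive_tool, never from a script. Its argument "increments" is a list of rows, each a list of 3 entries, a list of its own where there are three numbers: the shift along the tool's x, y, z in m, then the turn about the tool's x in rad, then the finger opening in m, from 0 to 0.0854. In form: [[[dx, dy, dz], twist, gripper], ...]. A call has 1 to 20 rows; each row shifts and turns the commanded pose from where the row before left it, along the tool's axes as they then stand; what a row does not reach is not made up. A row lasts 1/12 s, in which the tool goes at most 41.7 mm and 7.16 degrees, less where a joint would pass 70% of its speed; a pose out of reach is approached as far as the arm can. A call with a gripper value outside its range is refused whole. The fingers move at their own pace and stop on an object; the grip force is fixed at half the most. Time passes only in rows, so rows that do not move let the fingers close. It gives the time, the measured TCP pose, the force and the opening at its end, in the units of the state.
- manip.state(): the state, without advancing time (a new reading comes with each control period).
- grab_frame(name): name is "scene" or "top" or "wrist"; returns a dict with "image" (400x640x3 uint8, red, green, blue), "range_z" (400x640 float32, m along the optical axis (not along the pixel's ray), 0 where there is no reading), "fx", "fy", "cx", "cy" (pixels), "view" (4x4, takes a point from world to camera coordinates). Camera axes: x right, y up, looking along -z (the intrinsics and any distortion apply to the point x, -y, -z); pixel columns grow to the right and rows downward; lengths in m; the calibration is good to about 2 mm. The wrist camera is an equidistant fisheye: a pixel r from the principal point sees the ray r / f radians off the axis. A picture is of the moment at which its call begins.
- order.finish_job(): hands the job in, once; it reports no verdict.
Trained networks look in a picture, given as the dict that the camera call returned (one of the last four; its "shot" number tells which), for a name from the list of things; names that differ only in an ending like _2 or _b are one class to them, and where a whole thing is asked for, a point or a joint stands for the part that bears it (a point fixed in the world has none). Each returns a list of dicts, best first, with "conf" (0 to 1); they miss things now and then, are a little off and sometimes report something else, mostly with a low value. They report only what shows in the picture. A call takes as long as a camera call.
- spot_in(picture, name): "rect" ([left, top, right, bottom] in pixels, round what is visible of it).
- spot_point(picture, name): "position" ([column, row] in pixels: a listed point, or the origin of a listed thing).
The state is a dict: "clock": time; "q": joint angles; "qd": joint speeds; "effort": joint torques, N m; "tool_pos": TCP position; "eef_rot": TCP orientation; "force": force on the tool from outside, world axes, zero at the start; "moment": the same for the moment, N m; "opening": finger opening in m.
Only numpy, scipy, OpenCV 4.12 (cv2) and the standard library are available. Lean on these libraries where they do the work, as an engineer would, in place of code of your own. Each camera call takes 0.05 s, during which the arm holds its last target.

## Working session

There is one attempt and no reset: what is moved stays moved. The work goes in short steps, Python scripts to look and compute and a tool call to move; the robot and the scene stay as the last step left them, time stands still between calls to the robot, and variables do not carry over. Pictures are saved under pics/ and viewed, and the job is handed in when it is done.

Besides the shell and the picture viewer there is one more tool, called in YAML: its name, and indented under it one key for each argument. drive_tool: Moves the arm, as the interface text tells. Its arguments: {"type":"object","properties":{"increments":{"type":"array"}},"required":["increments"]}

```bash
mkdir -p pics; cat > h.py <<'E'
import numpy as np, cv2
from plant import manip, grab_frame, order, spot_in, spot_point
def unproj(p,u,v,z=None,height=None):
    V=np.array(p["view"]);R=V[:3,:3];t=V[:3,3]
    d=np.array([(u-p["cx"])/p["fx"],-(v-p["cy"])/p["fy"],-1.0])
    o=-R.T@t; w=R.T@d
    if height is not None: return o+w*(height-o[2])/w[2]
    if z is None: z=p["range_z"][int(round(v)),int(round(u))]
    return o+w*z
def save(p,n): cv2.imwrite(f"pics/{n}.png",cv2.cvtColor(p["image"],cv2.COLOR_RGB2BGR))
E
cat > a.py <<'E'
from h import *
s=manip.state(); print({k:np.round(v,3) for k,v in s.items()}, manip.grip_point_offset)
H=dict(catch_grip=.075,clamp_grip=.075,handle_grip=.075,needle_tip=.033,rider=.0,gauge=0,tape_roll_mid=.0125,screwdriver_grip=.01,tumbler_mid=.055,block_mid=.0175)
for n in ["scene","top"]:
    p=grab_frame(n); save(p,n+"0")
    for k,h in H.items():
        r=spot_point(p,k)
        for x in r[:2]:
            print(n,k,round(x["conf"],2),np.round(x["position"],1),np.round(unproj(p,*x["position"],height=h),4))
E
python3 a.py
```

```text
{'clock': np.float64(0.0), 'q': array([ 1.093,  0.124,  1.652, -0.   ,  1.367, -0.083]), 'qd': array([-0.001, -0.002,  0.   ,  0.001, -0.   ,  0.   ]), 'effort': array([ 0.0000e+00, -4.2361e+01, -3.6546e+01,  0.0000e+00,  7.0000e-03,
       -0.0000e+00]), 'tool_pos': array([0.25 , 0.599, 0.23 ]), 'eef_rot': array([ 0.693,  0.138,  0.694, -0.139]), 'force': array([-0.059,  0.926,  0.416]), 'moment': array([ 0.037,  0.076, -0.014]), 'opening': np.float64(0.085)} -0.0187
scene catch_grip 0.68 [351.2 178.2] [0.5656 0.1977 0.075 ]
scene clamp_grip 0.77 [322.6 195.6] [0.5685 0.109  0.075 ]
scene handle_grip 0.97 [275.2 221.4] [ 0.5662 -0.0128  0.075 ]
scene handle_grip 0.52 [317.7 248.8] [ 0.6713 -0.0119  0.075 ]
scene needle_tip 0.61 [322.3 249.4] [0.6454 0.0292 0.033 ]
scene rider 0.51 [294.8 281.7] [ 0.646  -0.0402  0.    ]
scene gauge 0.85 [315.3 232. ] [0.5738 0.0865 0.    ]
scene tape_roll_mid 0.87 [411.3 250.5] [0.7477 0.1658 0.0125]
scene tape_roll_mid 0.39 [283.  187.9] [0.4267 0.1353 0.0125]
scene screwdriver_grip 0.68 [280.  187.5] [0.4182 0.1341 0.01  ]
scene tumbler_mid 0.74 [392.9 157.7] [0.5544 0.3592 0.055 ]
scene block_mid 0.88 [321.6 326.6] [ 0.7582 -0.091   0.0175]
scene block_mid 0.69 [412.5 248.3] [0.7484 0.1673 0.0175]
top catch_grip 0.49 [265.5 197.3] [0.5681 0.1982 0.075 ]
top clamp_grip 0.57 [299.  200.9] [0.5601 0.1191 0.075 ]
top handle_grip 0.6 [354.1 197.6] [ 0.5689 -0.0105  0.075 ]
top needle_tip 0.48 [337.  172.9] [0.6388 0.0277 0.033 ]
top rider 0.59 [373.4 164.6] [ 0.6696 -0.0681  0.    ]
top gauge 0.63 [314.1 205. ] [0.5627 0.0843 0.    ]
top tape_roll_mid 0.71 [281.5 132.3] [0.7511 0.1705 0.0125]
top screwdriver_grip 0.64 [289.6 263.8] [0.415  0.1429 0.01  ]
top screwdriver_grip 0.26 [263.3 198.2] [0.5776 0.2125 0.01  ]
top tumbler_mid 0.87 [197.1 201.8] [0.5596 0.3649 0.055 ]
top block_mid 0.83 [381.4 127.9] [ 0.763  -0.0881  0.0175]
```

```bash
python3 -c "
import cv2
a=cv2.imread('pics/top0.png')[90:310,160:460];cv2.imwrite('pics/top0c.png',cv2.resize(a,(792,581),interpolation=2))
a=cv2.imread('pics/scene0.png')[130:370,220:480];cv2.imwrite('pics/scene0c.png',cv2.resize(a,(640,590),interpolation=2))"
```

```text
(no output)
```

View pics/top0c.png

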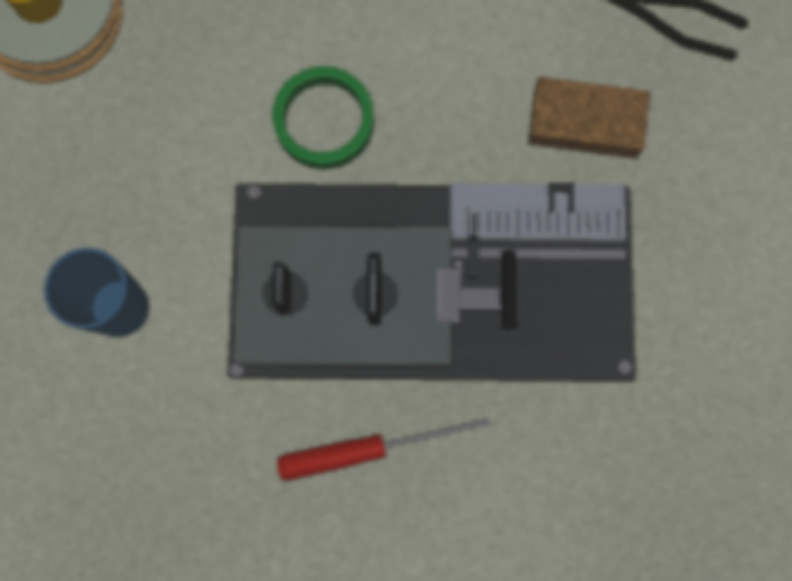

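View pics/scene0c.png

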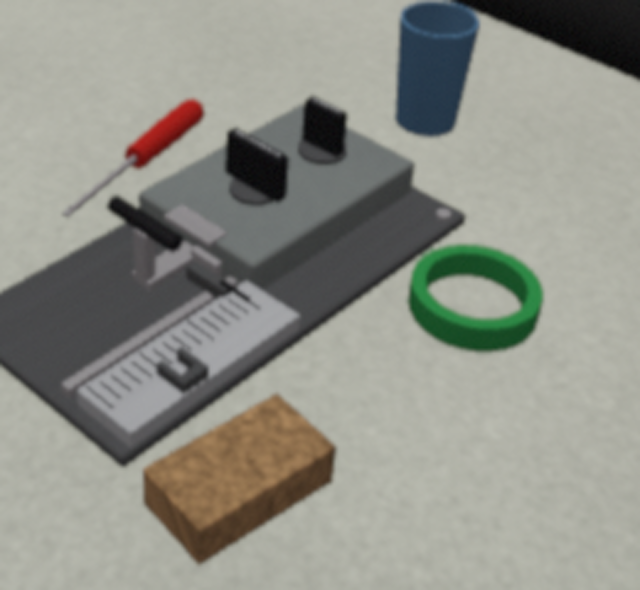

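The top view shows the gauge with its draw direction along about world -y. Catch at about (282,288) in the crop, clamp at (374,288), handle at (509,290), rider gap at about (561,200). Fitting the gauge pose from the plate's corners.

```bash
cat > b.py <<'E'
from h import *
p=grab_frame("top")
c=[(236,184),(629,186),(634,380),(229,378)]
g=np.array([(-160,115),(225,115),(225,-75),(-160,-75)])/1000.
W=np.array([unproj(p,160+x/2.64,90+y/2.64,height=.012)[:2] for x,y in c]); print(W)
# plus housing corners z=.045
c2=[(236,226),(450,228),(450,363),(233,362)]
g2=np.array([(-150,65),(50,65),(50,-65),(-150,-65)])/1000.
W2=np.array([unproj(p,160+x/2.64,90+y/2.64,height=.045)[:2] for x,y in c2])
A=np.vstack([g,g2]);B=np.vstack([W,W2])
ca,cb=A.mean(0),B.mean(0)
U,S,Vt=np.linalg.svd((A-ca).T@(B-cb)); R=Vt.T@U.T
t=cb-R@ca
print("yaw",np.degrees(np.arctan2(R[1,0],R[0,0])),"t",t); print("res",np.round((A@R.T+t-B)*1000,1))
for n,q in dict(catch=(-.103,0),clamp=(-.02,0),handle=(.1,0)).items(): print(n,R@np.array(q)+t)
for n,x,y,z in [("tip",470,209,.033),("riderTopL",549,184,.036),("riderTopR",574,184,.036),("gap",561,200,.036)]:
    w=unproj(p,160+x/2.64,90+y/2.64,height=z); print(n,w,(w[:2]-t)@R)
for n,x,y in [("catchtop",282,266),("catchbot",282,312),("clt",374,256),("clb",374,322)]:
    w=unproj(p,160+x/2.64,90+y/2.64,height=.091); print(n,w,(w[:2]-t)@R)
p=grab_frame("wrist"); save(p,"wrist0")
E
python3 b.py
```

```text
[[ 0.67717487  0.25102677]
 [ 0.67779795 -0.13016887]
 [ 0.48980264 -0.12924808]
 [ 0.48894389  0.25035982]]
yaw -89.93197244810733 t [0.56372844 0.09315672]
res [[ 1.4  2.3]
 [ 1.2 -1.5]
 [-0.8 -2.7]
 [-0.4  2.7]
 [ 1.1 -0.3]
 [ 1.8 -1.1]
 [-2.3 -1.1]
 [-2.   1.7]]
catch [0.56360615 0.19615665]
clamp [0.5637047  0.11315671]
handle [ 0.56384717 -0.0068432 ]
tip [0.6483585  0.02508389 0.033     ] [0.06817326 0.08454917]
riderTopL [ 0.6724731  -0.04956451  0.036     ] [0.14285024 0.10857513]
riderTopR [ 0.67263623 -0.07321469  0.036     ] [0.1665006  0.10871018]
gap [ 0.65692957 -0.06063555  0.036     ] [0.15390282 0.09301847]
catchtop [0.58066864 0.19342871 0.091     ] [-0.1002518   0.01705924]
catchbot [0.53976825 0.19218366 0.091     ] [-0.09905532 -0.02384261]
clt [0.59021657 0.11266008 0.091     ] [-0.0194719   0.02651126]
clb [0.53153394 0.11181167 0.091     ] [-0.01869316 -0.03217233]
```

View pics/wrist0.png

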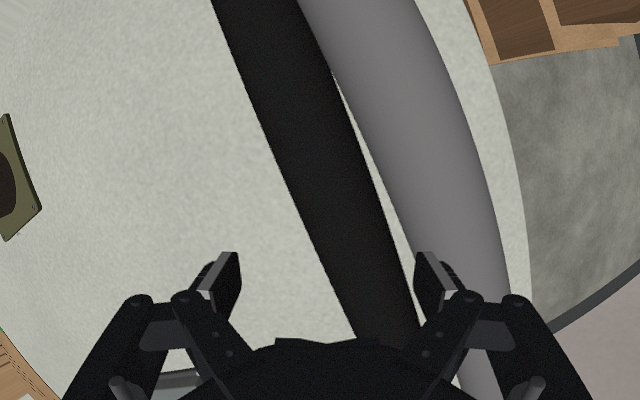

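```bash
cat > st.py <<'E'
from h import *
from scipy.spatial.transform import Rotation as Ro
import sys
s=manip.state(); R=Ro.from_quat(np.r_[s["eef_rot"][1:],s["eef_rot"][0]]).as_matrix()
print("t",round(float(s["clock"]),2),"pos",np.round(s["tool_pos"],4),"q",np.round(s["q"],3),"op",round(float(s["opening"]),4),"F",np.round(s["force"],1),"M",np.round(s["moment"],2))
print(np.round(R,3).tolist(),"yaw of tool y deg",np.degrees(np.arctan2(R[1,1],R[0,1])))
if len(sys.argv)>3:
    d=np.array([float(a) for a in sys.argv[1:4]])-s["tool_pos"]; print("delta tool",np.round(R.T@d,4))
E
python3 st.py 0.564 0.196 0.16
```

```text
t 1.2 pos [0.25   0.6    0.2313] q [ 1.093  0.124  1.65   0.     1.367 -0.083] op 0.0856 F [-0.2  0.8  0.9] M [ 0.01  0.01 -0.01]
[[-0.0, 0.385, 0.923], [0.0, 0.923, -0.385], [-1.0, 0.0, -0.0]] yaw of tool y deg 67.37770340205694
delta tool [ 0.0713 -0.2521  0.4452]
```

drive_tool:
  increments:
    - [[0.002,-0.014,0.0247],0,0.05]
    - [[0.002,-0.014,0.0247],0,0.05]
    - [[0.002,-0.014,0.0247],0,0.05]
    - [[0.002,-0.014,0.0247],0,0.05]
    - [[0.002,-0.014,0.0247],0,0.05]
    - [[0.002,-0.014,0.0247],0,0.05]
    - [[0.002,-0.014,0.0247],0,0.05]
    - [[0.002,-0.014,0.0247],0,0.05]
    - [[0.002,-0.014,0.0247],0,0.05]
    - [[0.002,-0.014,0.0247],0,0.05]
    - [[0.002,-0.014,0.0247],0,0.05]
    - [[0.002,-0.014,0.0247],0,0.05]
    - [[0.002,-0.014,0.0247],0,0.05]
    - [[0.002,-0.014,0.0247],0,0.05]
    - [[0.002,-0.014,0.0247],0,0.05]
    - [[0.002,-0.014,0.0247],0,0.05]
    - [[0.002,-0.014,0.0247],0,0.05]
    - [[0.002,-0.014,0.0247],0,0.05]

```text
clock: 2.7
tool_pos: [0.5643, 0.1951, 0.1954]
eef_rot: [0.693, 0.139, 0.693, -0.139]
force: [0.4, 0.8, -0.1]
opening: 0.0498
```

drive_tool:
  increments:
    - [[0,0,0],0.1245,0.05]
    - [[0,0,0],0.1245,0.05]
    - [[0,0,0],0.1245,0.05]
    - [[0,0,0],0.1245,0.05]
    - [[0,0,0],0.1245,0.05]
    - [[0,0,0],0.1245,0.05]
    - [[0,0,0],0.1245,0.05]
    - [[0,0,0],0.1245,0.05]
    - [[0,0,0],0.1245,0.05]
    - [[0,0,0],0.1245,0.05]
    - [[0,0,0],0.1245,0.05]
    - [[0,0,0],0.1245,0.05]
    - [[0,0,0],0.1245,0.05]
    - [[0,0,0],0.1245,0.05]
    - [[0,0,0],0.1245,0.05]
    - [[0,0,0],0.1245,0.05]
    - [[0,0,0],0.1245,0.05]
    - [[0,0,0],0.1245,0.05]
    - [[0,0,0],0.1245,0.05]
    - [[0,0,0],0.1245,0.05]

```text
clock: 4.37
tool_pos: [0.5635, 0.1963, 0.1954]
eef_rot: [0.088, 0.702, 0.088, -0.702]
force: [0.3, -0.5, -0.6]
opening: 0.0499
```

drive_tool:
  increments:
    - [[0,0,0],0.1245,0.05]
    - [[0,0,0],0.1245,0.05]
    - [[0,0,0],0,0.05]
    - [[0,0,0],0,0.05]

```text
clock: 4.7
tool_pos: [0.5635, 0.1964, 0.1954]
eef_rot: [0.004, 0.707, 0.004, -0.707]
force: [0.5, -1.3, 1.3]
opening: 0.0506
```

```bash
python3 st.py 0.564 0.196 0.06; cat > w.py <<'E'
from h import *
import sys
p=grab_frame("wrist"); save(p,sys.argv[1]); print(p["fx"],p["cx"],p["cy"])
E
python3 w.py w1
```

```text
t 4.7 pos [0.5635 0.1964 0.1954] q [ 0.245  0.033  1.808 -0.     1.301  1.805] op 0.0506 F [ 0.5 -1.3  1.3] M [ 0.05 -0.   -0.07]
[[0.0, 0.011, -1.0], [-0.0, -1.0, -0.011], [-1.0, 0.0, -0.0]] yaw of tool y deg -89.3725617993971
delta tool [ 0.1354  0.0004 -0.0005]
309.70691628693146 326.73699511482454 199.86881155714462
```

View pics/w1.png

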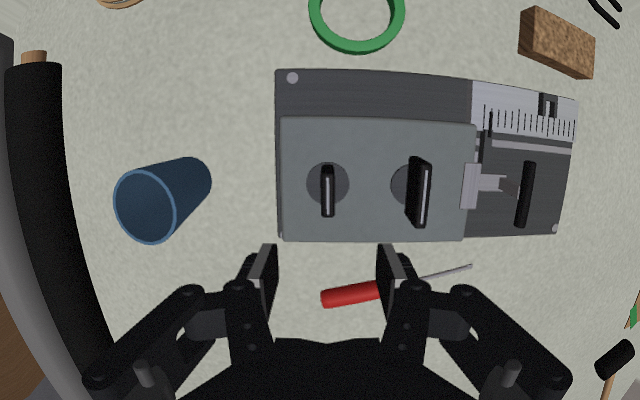

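The wrist view shows the catch bar top at about (328,190) between the jaws' lateral position, clamp bar at (419,190), handle (525,194), rider gap about (548,107). Refining with the fisheye rays.

```bash
cat >> h.py <<'E'
def fish(p,u,v,height):
    V=np.array(p["view"]);R=V[:3,:3];t=V[:3,3]
    a=(u-p["cx"])/p["fx"];b=(v-p["cy"])/p["fy"];r=np.hypot(a,b)
    k=np.sin(r)/r if r>1e-9 else 1
    d=np.array([a*k,-b*k,-np.cos(r)]); o=-R.T@t;w=R.T@d
    return o+w*(height-o[2])/w[2]
E
cat > c.py <<'E'
from h import *
import sys
p=grab_frame("wrist"); save(p,sys.argv[1])
H=dict(catch_grip=.075,clamp_grip=.075,handle_grip=.075,needle_tip=.033,rider=0.026,gauge=0)
for k,h in H.items():
    for x in spot_point(p,k)[:2]:
        print(k,round(x["conf"],2),np.round(x["position"],1),np.round(fish(p,*x["position"],h),4))
a=p["image"][50:250,260:600]; cv2.imwrite(f"pics/{sys.argv[1]}c.png",cv2.cvtColor(cv2.resize(a,(782,460),interpolation=2),cv2.COLOR_RGB2BGR))
E
python3 c.py w2
```

```text
catch_grip 0.66 [557.2  46.1] [ 0.7234 -0.0379  0.075 ]
clamp_grip 0.84 [419.2 187.4] [0.5693 0.1125 0.075 ]
clamp_grip 0.72 [524.7 194.5] [ 0.5645 -0.0072  0.075 ]
handle_grip 0.83 [522.8 192.7] [ 0.5664 -0.0042  0.075 ]
needle_tip 0.87 [492. 111.] [0.6452 0.02   0.033 ]
rider 0.71 [325.8 190.2] [0.5522 0.197  0.026 ]
rider 0.62 [545.5 101.9] [ 0.6659 -0.0624  0.026 ]
gauge 0.77 [416.3 173.5] [0.5665 0.0934 0.    ]
gauge 0.52 [367.4 290.4] [0.4112 0.1415 0.    ]
```

View pics/w2c.png

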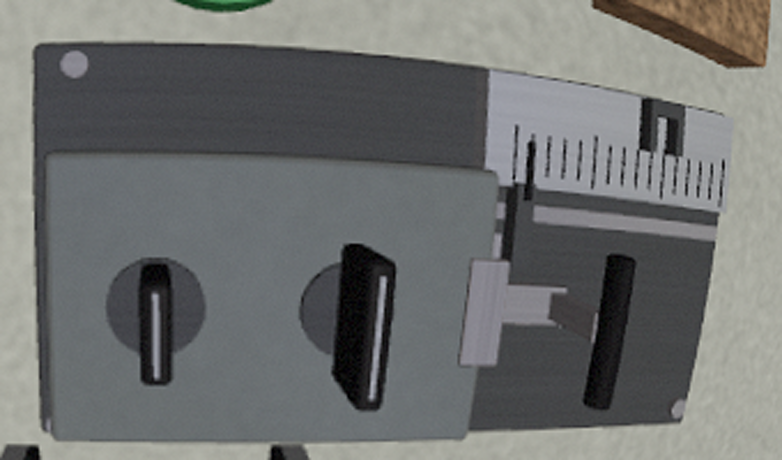

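drive_tool:
  increments:
    - [[0.015,0,-0.0015],0,0.045]
    - [[0.015,0,0],0,0.045]
    - [[0.015,0,0],0,0.045]
    - [[0.015,0,0],0,0.045]
    - [[0.015,0,0],0,0.045]
    - [[0.015,0,0],0,0.045]
    - [[0.015,0,0],0,0.045]
    - [[0.015,0,0],0,0.045]
    - [[0.013,0,0],0,0.045]
    - [[0,0,0],0,0.045]

```text
clock: 5.93
tool_pos: [0.5628, 0.1958, 0.0589]
eef_rot: [-0.003, -0.705, -0.002, 0.709]
force: [-1.1, -0.5, -1.0]
opening: 0.045
```

drive_tool:
  increments:
    - [[0,0,0],0,0.03]
    - [[0,0,0],0,0.02]
    - [[0,0,0],0,0.014]
    - [[0,0,0],0,0.008]
    - [[0,0,0],0,0.008]
    - [[0,0,0],0,0.008]
    - [[0,0,0],0,0.008]
    - [[0,0,0],0,0.008]

```text
clock: 6.6
tool_pos: [0.566, 0.196, 0.0639]
eef_rot: [0.003, 0.708, 0.003, -0.706]
force: [-1.2, -3.8, 6.6]
opening: 0.0108
```

```bash
python3 st.py; python3 w.py w3
```

```text
t 6.6 pos [0.566  0.196  0.0639] q [ 2.440e-01  1.720e-01  1.896e+00 -1.000e-03  1.072e+00  1.808e+00] op 0.0108 F [-1.2 -3.8  6.6] M [-0.58  0.14  0.07]
[[0.002, 0.008, -1.0], [-0.0, -1.0, -0.008], [-1.0, 0.001, -0.002]] yaw of tool y deg -89.54709230179604
309.70691628693146 326.73699511482454 199.86881155714462
```

View pics/w3.png

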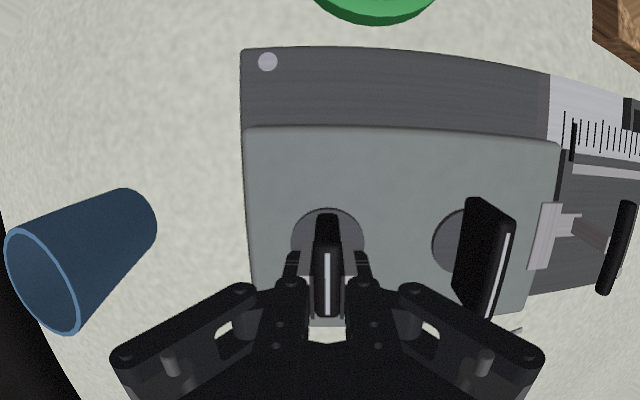

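The jaws are closed on the catch bar, which sits between the pads at (328,270).

drive_tool:
  increments:
    - [[0,0,0],-0.1,0.008]
    - [[0,0,0],-0.1,0.008]
    - [[0,0,0],-0.1,0.008]
    - [[0,0,0],-0.1,0.008]
    - [[0,0,0],-0.1,0.008]
    - [[0,0,0],-0.1,0.008]
    - [[0,0,0],-0.1,0.008]
    - [[0,0,0],-0.1,0.008]
    - [[0,0,0],-0.1,0.008]
    - [[0,0,0],-0.1,0.008]
    - [[0,0,0],-0.1,0.008]
    - [[0,0,0],-0.1,0.008]
    - [[0,0,0],-0.1,0.008]
    - [[0,0,0],0,0.008]
    - [[0,0,0],0,0.008]

```text
clock: 7.9
tool_pos: [0.5661, 0.1959, 0.0639]
eef_rot: [0.431, 0.562, 0.43, -0.561]
force: [-0.6, -5.1, 5.6]
opening: 0.0106
```

```bash
python3 st.py; python3 w.py w4
```

```text
t 7.9 pos [0.5661 0.1959 0.0639] q [ 2.440e-01  1.720e-01  1.896e+00 -1.000e-03  1.072e+00  5.070e-01] op 0.0106 F [-0.6 -5.1  5.6] M [-0.62  0.29  0.05]
[[0.002, 0.966, -0.26], [-0.001, -0.26, -0.966], [-1.0, 0.002, 0.0]] yaw of tool y deg -15.056510792645357
309.70691628693146 326.73699511482454 199.86881155714462
```

View pics/w4.png

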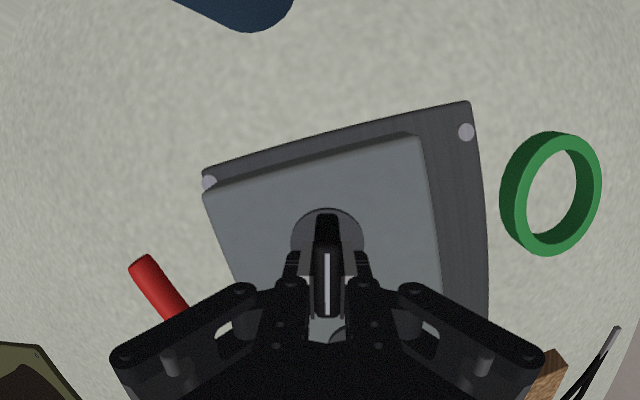

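The bar followed to about 1.3 rad, with no stop moment yet; a bit more.

drive_tool:
  increments:
    - [[0,0,0],-0.04,0.008]
    - [[0,0,0],-0.03,0.008]
    - [[0,0,0],0,0.008]

```text
clock: 8.2
tool_pos: [0.566, 0.1959, 0.0639]
eef_rot: [0.449, 0.547, 0.448, -0.546]
force: [-0.9, -5.3, 5.4]
opening: 0.0112
```

```bash
python3 st.py
```

```text
t 8.2 pos [0.566  0.1959 0.0639] q [ 0.244  0.172  1.896 -0.     1.072  0.44 ] op 0.0112 F [-0.9 -5.3  5.4] M [-0.74  0.22 -1.11]
[[0.002, 0.981, -0.195], [0.0, -0.195, -0.981], [-1.0, 0.002, -0.001]] yaw of tool y deg -11.22655579568675
```

The stop is reached (Mz -1.1 N m). Release, lift, turn back and move over to the clamp.

drive_tool:
  increments:
    - [[0,0,0],0,0.04]
    - [[0,0,0],0,0.04]
    - [[0,0,0],0,0.04]
    - [[0,0,0],0,0.04]
    - [[-0.01,0,0],0,0.04]
    - [[-0.02,0,0],0,0.04]
    - [[-0.02,0,0],0,0.04]
    - [[-0.01,0,0],0,0.04]
    - [[0,0,0],0.124,0.04]
    - [[0,0,0],0.124,0.04]
    - [[0,0,0],0.124,0.04]
    - [[0,0,0],0.124,0.04]
    - [[0,0,0],0.124,0.04]
    - [[0,0,0],0.124,0.04]
    - [[0,0,0],0.124,0.04]
    - [[0,0,0],0.124,0.04]
    - [[0,0,0],0.124,0.04]
    - [[0,0,0],0.124,0.04]
    - [[0,0,0],0.124,0.04]

```text
clock: 9.78
tool_pos: [0.5649, 0.1965, 0.1225]
eef_rot: [0.003, 0.707, 0.003, -0.707]
force: [0.1, 0.5, 0.2]
opening: 0.0399
```

drive_tool:
  increments:
    - [[0,0.02,0],0,0.04]
    - [[0,0.02,0],0,0.04]
    - [[0,0.02,0],0,0.04]
    - [[0,0.023,0],0,0.04]
    - [[0,0,0],0,0.04]

```text
clock: 10.2
tool_pos: [0.5662, 0.1107, 0.1225]
eef_rot: [0.004, 0.707, 0.004, -0.707]
force: [-0.3, 0.2, -0.3]
opening: 0.04
```

```bash
python3 st.py 0.5655 0.113 0.06;python3 c.py w5
```

```text
t 10.2 pos [0.5662 0.1107 0.1225] q [ 1.010e-01  5.700e-02  1.912e+00 -1.000e-03  1.173e+00  1.661e+00] op 0.04 F [-0.3  0.2 -0.3] M [ 0.   -0.01 -0.08]
[[0.0, 0.011, -1.0], [-0.001, -1.0, -0.011], [-1.0, 0.001, -0.0]] yaw of tool y deg -89.35375877046233
delta tool [ 0.0625 -0.0024  0.0007]
catch_grip 0.71 [207.6 220.5] [0.5656 0.1928 0.075 ]
clamp_grip 0.89 [320.6 220.9] [0.5669 0.1144 0.075 ]
clamp_grip 0.48 [ 67.4 214.2] [0.566  0.3353 0.075 ]
handle_grip 0.62 [487.4 223.1] [ 0.565  -0.0065  0.075 ]
handle_grip 0.62 [ 69.2 215.1] [0.5652 0.333  0.075 ]
needle_tip 0.66 [441.1 105.5] [0.6458 0.0228 0.033 ]
rider 0.67 [520.6  96.7] [ 0.6623 -0.0576  0.026 ]
gauge 0.81 [346.4 193.5] [0.5647 0.0927 0.    ]
```

View pics/w5.png

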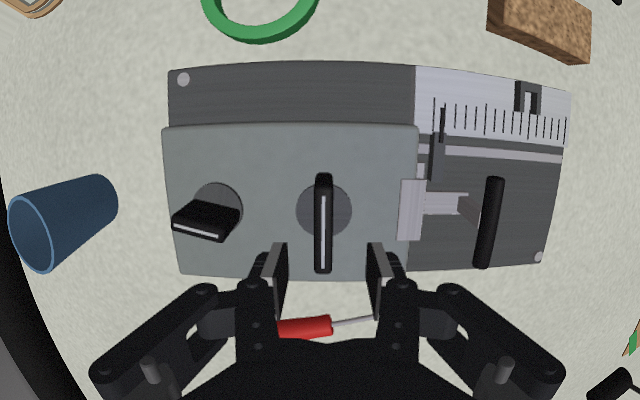

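The catch (205,220) is turned and stayed. The clamp bar at (321,220) lies straight between the jaws. I descend and grip.

drive_tool:
  increments:
    - [[0.01,-0.0025,0],0,0.04]
    - [[0.015,0,0],0,0.04]
    - [[0.015,0,0],0,0.04]
    - [[0.015,0,0],0,0.04]
    - [[0.005,0,0],0,0.04]
    - [[0,0,0],0,0.025]
    - [[0,0,0],0,0.014]
    - [[0,0,0],0,0.008]
    - [[0,0,0],0,0.008]
    - [[0,0,0],0,0.008]
    - [[0,0,0],0,0.008]
    - [[0,0,0],0,0.008]

```text
clock: 11.55
tool_pos: [0.5659, 0.1133, 0.0621]
eef_rot: [-0.007, -0.707, -0.003, 0.707]
force: [-0.7, -10.5, -4.9]
opening: 0.0111
```

```bash
python3 st.py
```

```text
t 11.55 pos [0.5659 0.1133 0.0621] q [ 0.107  0.131  1.945 -0.005  1.066  1.666] op 0.0111 F [ -0.7 -10.5  -4.9] M [-1.28 -0.07  0.1 ]
[[-0.001, 0.014, -1.0], [-0.005, -1.0, -0.014], [-1.0, 0.005, 0.001]] yaw of tool y deg -89.17695734697132
```

drive_tool:
  increments:
    - [[0,0.001,0],-0.1,0.008]
    - [[0,0,0],-0.1,0.008]
    - [[0,0,0],-0.1,0.008]
    - [[0,0,0],-0.1,0.008]
    - [[0,0,0],-0.1,0.008]
    - [[0,0,0],-0.1,0.008]
    - [[0,0,0],-0.1,0.008]
    - [[0,0,0],-0.1,0.008]
    - [[0,0,0],-0.1,0.008]
    - [[0,0,0],-0.1,0.008]
    - [[0,0,0],-0.1,0.008]
    - [[0,0,0],-0.1,0.008]
    - [[0,0,0],-0.1,0.008]
    - [[0,0,0],-0.04,0.008]
    - [[0,0,0],-0.03,0.008]
    - [[0,0,0],0,0.008]

```text
clock: 12.88
tool_pos: [0.5659, 0.1132, 0.0621]
eef_rot: [-0.451, -0.544, -0.45, 0.546]
force: [0.1, -6.7, -4.6]
opening: 0.0114
```

```bash
python3 st.py
```

```text
t 12.88 pos [0.5659 0.1132 0.0621] q [ 0.105  0.131  1.945 -0.003  1.066  0.296] op 0.0114 F [ 0.1 -6.7 -4.6] M [-1.13 -0.   -1.13]
[[-0.001, 0.982, -0.189], [-0.002, -0.189, -0.982], [-1.0, -0.0, 0.003]] yaw of tool y deg -10.867852089969839
```

The clamp is at its stop (Mz -1.1). Next the handle.

drive_tool:
  increments:
    - [[0,0,0],0,0.04]
    - [[0,0,0],0,0.04]
    - [[0,0,0],0,0.04]
    - [[0,0,0],0,0.04]
    - [[-0.01,0,0],0,0.04]
    - [[-0.02,0,0],0,0.04]
    - [[-0.02,0,0],0,0.04]
    - [[-0.01,0,0],0,0.04]
    - [[0,0,0],0.124,0.04]
    - [[0,0,0],0.124,0.04]
    - [[0,0,0],0.124,0.04]
    - [[0,0,0],0.124,0.04]
    - [[0,0,0],0.124,0.04]
    - [[0,0,0],0.124,0.04]
    - [[0,0,0],0.124,0.04]
    - [[0,0,0],0.124,0.04]
    - [[0,0,0],0.124,0.04]
    - [[0,0,0],0.124,0.04]
    - [[0,0,0],0.124,0.04]

```text
clock: 14.47
tool_pos: [0.5662, 0.1151, 0.1229]
eef_rot: [0.005, 0.707, 0.005, -0.707]
force: [0.4, -0.3, 0.5]
opening: 0.04
```

drive_tool:
  increments:
    - [[0,0.02,0],0,0.04]
    - [[0,0.02,0],0,0.04]
    - [[0,0.02,0],0,0.04]
    - [[0,0.02,0],0,0.04]
    - [[0,0.02,0],0,0.04]
    - [[0,0.02,0],0,0.04]
    - [[0,0,0],0,0.04]

```text
clock: 15.05
tool_pos: [0.5688, -0.0077, 0.123]
eef_rot: [0.006, 0.707, 0.006, -0.707]
force: [-0.0, 0.1, 0.2]
opening: 0.0399
```

```bash
python3 st.py 0.566 -0.0068 0.057;python3 c.py w6
```

```text
t 15.05 pos [ 0.5688 -0.0077  0.123 ] q [-1.070e-01  3.800e-02  1.931e+00 -1.000e-03  1.172e+00  1.447e+00] op 0.0399 F [-0.   0.1  0.2] M [-0.01 -0.01  0.04]
[[0.001, 0.017, -1.0], [-0.001, -1.0, -0.017], [-1.0, 0.001, -0.001]] yaw of tool y deg -89.01595193220876
delta tool [ 0.066  -0.001   0.0029]
catch_grip 0.93 [ 86.  217.7] [0.565  0.1928 0.075 ]
catch_grip 0.44 [ 10.5 211. ] [0.5662 0.323  0.075 ]
clamp_grip 0.82 [161.7 222.2] [0.5648 0.1127 0.075 ]
handle_grip 0.82 [328.2 229.2] [ 0.5635 -0.009   0.075 ]
rider 0.71 [400.2  84.4] [ 0.6633 -0.0632  0.026 ]
gauge 0.86 [215. 194.] [0.5652 0.0961 0.    ]
```

View pics/w6.png

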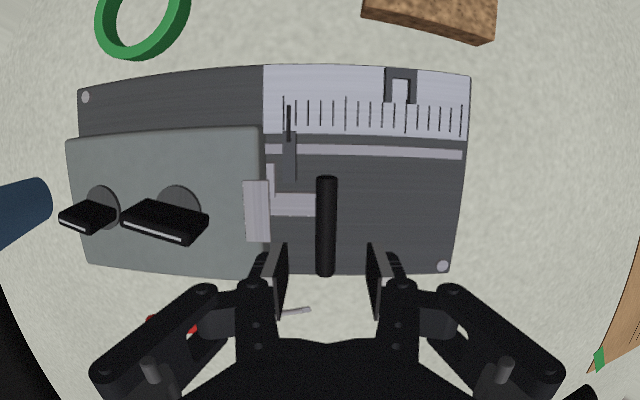

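Both knobs are turned and the handle (326,225) sits between the open jaws. Zooming on the scale to measure needle tip and rider gap.

```bash
cat > z.py <<'E'
import cv2,sys
n,x0,x1,y0,y1=sys.argv[1],*map(int,sys.argv[2:6])
a=cv2.imread(f'pics/{n}.png')[y0:y1,x0:x1];k=min(800/(x1-x0),600/(y1-y0));cv2.imwrite(f'pics/{n}_{sys.argv[6]}.png',cv2.resize(a,None,fx=k,fy=k,interpolation=1));print(k)
E
python3 z.py w6 260 480 60 170 z
```

```text
3.6363636363636362
```

View pics/w6_z.png

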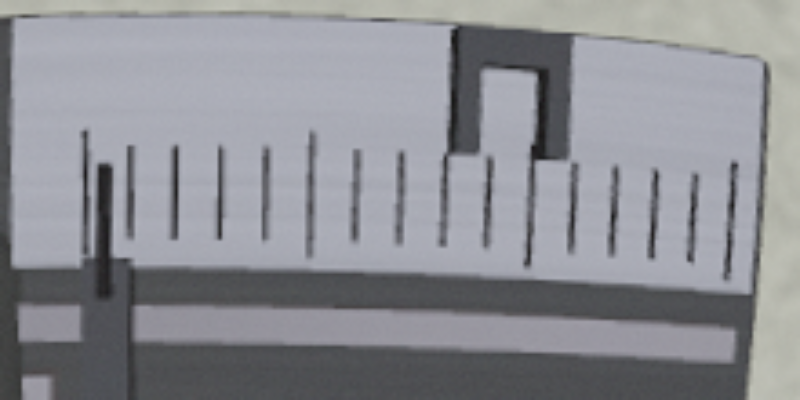

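```bash
cat > m.py <<'E'
from h import *
p=grab_frame("wrist")
k=3.63636
f=lambda x,y,z:np.round(fish(p,260+x/k,60+y/k,z),4)
print("tip",f(104,166,.033))
print("riderL",f(456,130,.036),"riderR",f(572,130,.036),"gapL",f(481,130,.036),"gapR",f(549,130,.036))
for x,y in [(85,190),(131,190),(311,195),(531,210),(733,220)]: print("tick",f(x,y,.026))
print("scale end L",f(12,130,.026),"R",f(757,190,.026))
E
python3 m.py
```

```text
tip [0.6434 0.0254 0.033 ]
riderL [ 0.6528 -0.0458  0.036 ] riderR [ 0.6546 -0.0703  0.036 ] gapL [ 0.6531 -0.051   0.036 ] gapR [ 0.6542 -0.0654  0.036 ]
tick [0.6384 0.0303 0.026 ]
tick [0.6383 0.0205 0.026 ]
tick [ 0.6379 -0.0173  0.026 ]
tick [ 0.6371 -0.0649  0.026 ]
tick [ 0.6387 -0.1128  0.026 ]
scale end L [0.6515 0.0461 0.026 ] R [ 0.6461 -0.1184  0.026 ]
```

drive_tool:
  increments:
    - [[0.01,0,0.003],0,0.04]
    - [[0.015,0,0],0,0.04]
    - [[0.015,0,0],0,0.04]
    - [[0.015,0,0],0,0.04]
    - [[0.01,0,0],0,0.04]
    - [[0,0,0],0,0.028]
    - [[0,0,0],0,0.018]
    - [[0,0,0],0,0.01]
    - [[0,0,0],0,0.008]
    - [[0,0,0],0,0.008]
    - [[0,0,0],0,0.008]
    - [[0,0,0],0,0.008]

```text
clock: 16.45
tool_pos: [0.565, -0.0068, 0.057]
eef_rot: [-0.008, -0.707, -0.006, 0.707]
force: [-0.1, -6.2, -5.6]
opening: 0.0123
```

```bash
python3 st.py;python3 w.py w7
```

```text
t 16.45 pos [ 0.565  -0.0068  0.057 ] q [-0.106  0.113  1.976 -0.003  1.054  1.448] op 0.0123 F [-0.1 -6.2 -5.6] M [-0.98  0.06 -0.24]
[[-0.001, 0.019, -1.0], [-0.003, -1.0, -0.019], [-1.0, 0.003, 0.001]] yaw of tool y deg -88.89087076022906
309.70691628693146 326.73699511482454 199.86881155714462
```

View pics/w7.png

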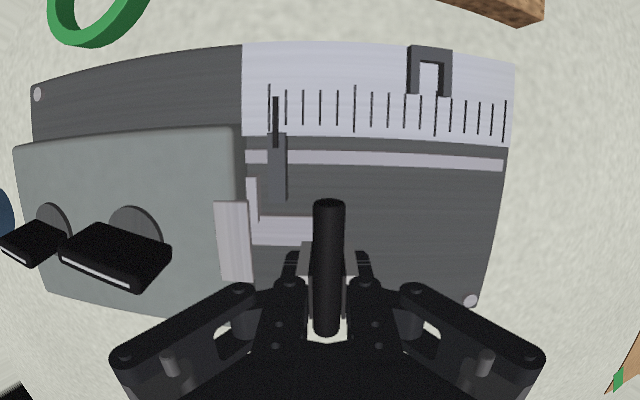

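The handle is gripped at home, with y = -0.0068. I draw it 75 mm first, below target, then look.

drive_tool:
  increments:
    - [[0,0.003,0],0,0.008]
    - [[0,0.005,0],0,0.008]
    - [[0,0.006,0],0,0.008]
    - [[0,0.006,0],0,0.008]
    - [[0,0.006,0],0,0.008]
    - [[0,0.006,0],0,0.008]
    - [[0,0.006,0.001],0,0.008]
    - [[0,0.006,0],0,0.008]
    - [[0,0.006,0],0,0.008]
    - [[0,0.006,0],0,0.008]
    - [[0,0.006,0],0,0.008]
    - [[0,0.006,0],0,0.008]
    - [[0,0.005,0],0,0.008]
    - [[0,0.002,0],0,0.008]
    - [[0,0,0],0,0.008]
    - [[0,0,0],0,0.008]

```text
clock: 17.83
tool_pos: [0.5649, -0.0768, 0.0569]
eef_rot: [-0.004, -0.706, -0.009, 0.708]
force: [-1.7, 12.2, -2.7]
opening: 0.0118
```

```bash
python3 st.py;python3 w.py w8; python3 z.py w8 220 440 40 170 z
```

```text
t 17.83 pos [ 0.5649 -0.0768  0.0569] q [-0.232  0.125  1.962  0.007  1.059  1.317] op 0.0118 F [-1.7 12.2 -2.7] M [ 1.89  0.33 -0.31]
[[-0.003, 0.018, -1.0], [0.007, -1.0, -0.018], [-1.0, -0.007, 0.003]] yaw of tool y deg -88.94533414640333
309.70691628693146 326.73699511482454 199.86881155714462
3.6363636363636362
```

View pics/w8_z.png

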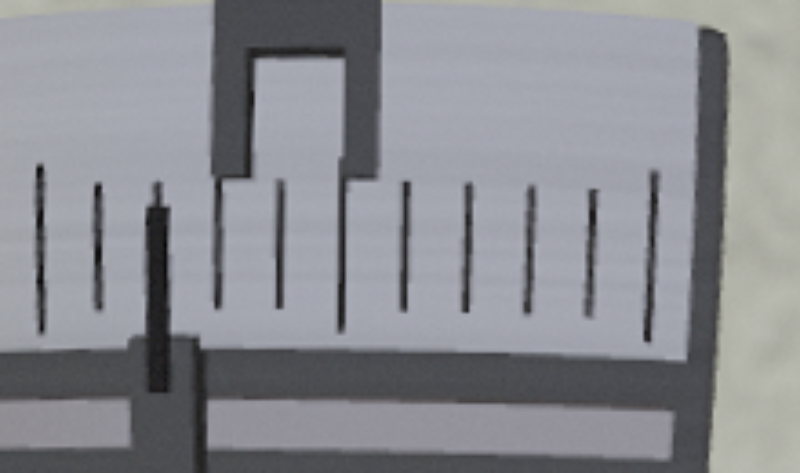

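```bash
cat > m2.py <<'E'
from h import *
p=grab_frame("wrist")
k=3.63636
f=lambda x,y,z:np.round(fish(p,220+x/k,40+y/k,z),4)
print("tip",f(157,208,.034))
print("rider",f(213,150,.036),f(379,150,.036),"gap",f(253,130,.036),f(344,130,.036), f(296,150,.036), "base", f(249,120,.026))
for x,y in [(40,250),(158,250),(280,250),(342,250),(650,255)]: print("tick",f(x,y,.026))
for k_ in ("needle_tip","rider","handle_grip"):
  for x in spot_point(p,k_)[:2]: print(k_,x["conf"],x["position"],fish(p,*x["position"],{"needle_tip":.033,"rider":.026,"handle_grip":.075}[k_]))
E
python3 m2.py
```

```text
tip [ 0.6441 -0.0416  0.034 ]
rider [ 0.6523 -0.0502  0.036 ] [ 0.6523 -0.074   0.036 ] gap [ 0.6552 -0.0559  0.036 ] [ 0.6551 -0.069   0.036 ] [ 0.6522 -0.0622  0.036 ] base [ 0.6578 -0.054   0.026 ]
tick [ 0.6384 -0.0208  0.026 ]
tick [ 0.6378 -0.04    0.026 ]
tick [ 0.6376 -0.059   0.026 ]
tick [ 0.6376 -0.0685  0.026 ]
tick [ 0.6386 -0.1159  0.026 ]
needle_tip 0.96 [262.1, 96.3] [ 0.64460757 -0.04075202  0.033     ]
rider 0.91 [300.3, 64.9] [ 0.66235518 -0.06051952  0.026     ]
handle_grip 0.58 [328.6, 273.5] [ 0.56446356 -0.07805857  0.075     ]
```

The needle needs about 20.5 mm more. I go 15 then look.

drive_tool:
  increments:
    - [[0,0.003,0],0,0.008]
    - [[0,0.004,0],0,0.008]
    - [[0,0.004,0],0,0.008]
    - [[0,0.004,0],0,0.008]
    - [[0,0,0],0,0.008]
    - [[0,0,0],0,0.008]

```text
clock: 18.58
tool_pos: [0.5649, -0.0914, 0.0569]
eef_rot: [-0.004, -0.706, -0.009, 0.708]
force: [-2.5, 12.7, -0.8]
opening: 0.0122
```

```bash
python3 st.py;python3 w.py w9; python3 z.py w9 200 420 40 170 z
```

```text
t 18.58 pos [ 0.5649 -0.0914  0.0569] q [-0.257  0.13   1.957  0.008  1.06   1.291] op 0.0122 F [-2.5 12.7 -0.8] M [ 2.15  0.48 -0.22]
[[-0.004, 0.018, -1.0], [0.008, -1.0, -0.018], [-1.0, -0.008, 0.004]] yaw of tool y deg -88.94367416714626
309.70691628693146 326.73699511482454 199.86881155714462
3.6363636363636362
```

View pics/w9_z.png

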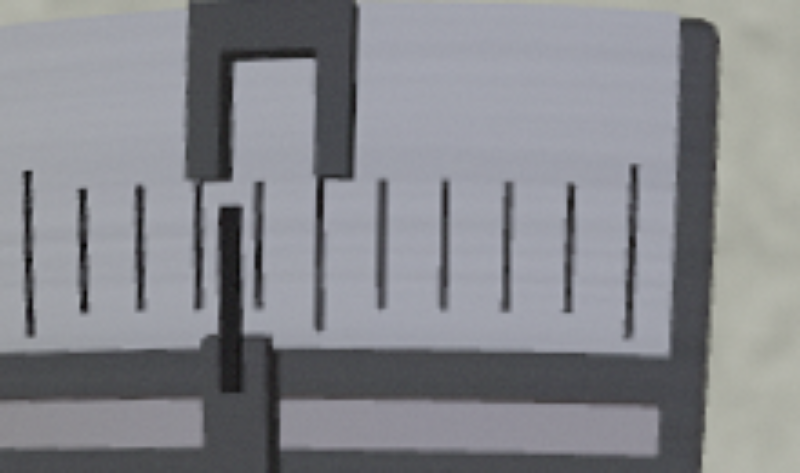

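The needle is at column 230, the gap's middle at about 270: 5.8 mm to go. I move that and hold over a second.

drive_tool:
  increments:
    - [[0,0.002,0],0,0.008]
    - [[0,0.002,0],0,0.008]
    - [[0,0.0015,0],0,0.008]
    - [[0,0,0],0,0.008]
    - [[0,0,0],0,0.008]
    - [[0,0,0],0,0.008]
    - [[0,0,0],0,0.008]
    - [[0,0,0],0,0.008]
    - [[0,0,0],0,0.008]
    - [[0,0,0],0,0.008]
    - [[0,0,0],0,0.008]
    - [[0,0,0],0,0.008]
    - [[0,0,0],0,0.008]
    - [[0,0,0],0,0.008]
    - [[0,0,0],0,0.008]
    - [[0,0,0],0,0.008]

```text
clock: 19.97
tool_pos: [0.5649, -0.0964, 0.0568]
eef_rot: [-0.004, -0.706, -0.01, 0.708]
force: [-4.0, 14.5, -0.5]
opening: 0.0116
```

```bash
python3 st.py;python3 w.py w10; python3 z.py w10 200 420 40 170 z
```

```text
t 19.97 pos [ 0.5649 -0.0964  0.0568] q [-0.266  0.132  1.954  0.008  1.061  1.282] op 0.0116 F [-4.  14.5 -0.5] M [ 2.28  0.52 -0.2 ]
[[-0.004, 0.019, -1.0], [0.009, -1.0, -0.019], [-1.0, -0.009, 0.004]] yaw of tool y deg -88.93226688938782
309.70691628693146 326.73699511482454 199.86881155714462
3.6363636363636362
```

View pics/w10_z.png

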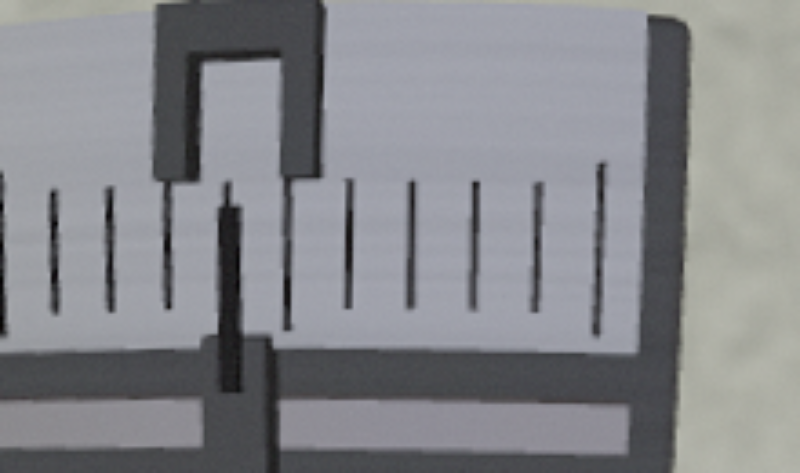

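The needle at 230 is within about 1 mm of the gap's middle (237). I ease it home slowly.

drive_tool:
  increments:
    - [[0,0,0],0,0.008]
    - [[0,0,0],0,0.008]
    - [[0,-0.003,0],0,0.008]
    - [[0,-0.005,0],0,0.008]
    - [[0,-0.005,0],0,0.008]
    - [[0,-0.005,0],0,0.008]
    - [[0,-0.005,0],0,0.008]
    - [[0,-0.005,0],0,0.008]
    - [[0,-0.005,0],0,0.008]
    - [[0,-0.005,0],0,0.008]
    - [[0,-0.005,0],0,0.008]
    - [[0,-0.005,0],0,0.008]
    - [[0,-0.005,0],0,0.008]
    - [[0,-0.005,0],0,0.008]
    - [[0,-0.005,0],0,0.008]
    - [[0,-0.005,0],0,0.008]
    - [[0,-0.005,0],0,0.008]
    - [[0,-0.004,0],0,0.008]
    - [[0,-0.003,0],0,0.008]
    - [[0,0,0],0,0.008]

```text
clock: 21.68
tool_pos: [0.5649, -0.0184, 0.057]
eef_rot: [0.005, 0.707, 0.008, -0.707]
force: [2.7, 5.6, -7.6]
opening: 0.0119
```

```bash
python3 st.py
```

```text
t 21.68 pos [ 0.5649 -0.0184  0.057 ] q [-0.129  0.112  1.976  0.005  1.053  1.42 ] op 0.0119 F [ 2.7  5.6 -7.6] M [ 1.06 -0.41 -0.28]
[[0.001, 0.019, -1.0], [0.004, -1.0, -0.019], [-1.0, -0.004, -0.001]] yaw of tool y deg -88.89541825272424
```

drive_tool:
  increments:
    - [[0,-0.003,0],0,0.008]
    - [[0,-0.003,0],0,0.008]
    - [[0,-0.003,0],0,0.008]
    - [[0,-0.002,0],0,0.008]
    - [[0,-0.0015,0],0,0.008]
    - [[0,0,0],0,0.008]
    - [[0,0,0],0,0.008]

```text
clock: 22.27
tool_pos: [0.565, -0.0069, 0.057]
eef_rot: [0.006, 0.708, 0.008, -0.707]
force: [4.0, 5.9, -9.4]
opening: 0.012
```

```bash
python3 st.py
```

```text
t 22.27 pos [ 0.565  -0.0069  0.057 ] q [-0.109  0.111  1.977  0.003  1.052  1.442] op 0.012 F [ 4.   5.9 -9.4] M [ 0.92 -0.58 -0.27]
[[0.002, 0.019, -1.0], [0.003, -1.0, -0.019], [-1.0, -0.003, -0.002]] yaw of tool y deg -88.90659423597938
```

Home. Release, lift and move to the clamp.

drive_tool:
  increments:
    - [[0,-0.001,0],0,0.008]
    - [[0,0,0],0,0.02]
    - [[0,0,0],0,0.04]
    - [[0,0,0],0,0.04]
    - [[0,0,0],0,0.04]
    - [[-0.01,0,0],0,0.04]
    - [[-0.02,0,0],0,0.04]
    - [[-0.02,0,0],0,0.04]
    - [[-0.02,0,0],0,0.04]
    - [[0,-0.02,0],0,0.04]
    - [[0,-0.02,0],0,0.04]
    - [[0,-0.02,0],0,0.04]
    - [[0,-0.02,0],0,0.04]
    - [[0,-0.02,0],0,0.04]
    - [[0,-0.02,0],0,0.04]
    - [[0,0,0],0,0.04]

```text
clock: 23.6
tool_pos: [0.5623, 0.1154, 0.1287]
eef_rot: [0.008, 0.708, 0.008, -0.707]
force: [0.3, -0.7, -0.1]
opening: 0.0401
```

drive_tool:
  increments:
    - [[0,0,0],-0.124,0.04]
    - [[0,0,0],-0.124,0.04]
    - [[0,0,0],-0.124,0.04]
    - [[0,0,0],-0.124,0.04]
    - [[0,0,0],-0.124,0.04]
    - [[0,0,0],-0.124,0.04]
    - [[0,0,0],-0.124,0.04]
    - [[0,0,0],-0.124,0.04]
    - [[0,0,0],-0.124,0.04]
    - [[0,0,0],-0.124,0.04]
    - [[0,0,0],-0.12,0.04]
    - [[0,0,0],0,0.04]

```text
clock: 24.6
tool_pos: [0.5625, 0.1121, 0.1282]
eef_rot: [0.451, 0.545, 0.45, -0.545]
force: [-0.3, -0.7, 0.0]
opening: 0.0404
```

```bash
python3 st.py 0.566 0.1132 0.062;python3 w.py w11
python3 - <<'E'
from h import *
p=grab_frame("top"); save(p,"top1")
E
python3 z.py top1 240 410 150 250 z
```

```text
t 24.6 pos [0.5625 0.1121 0.1282] q [ 0.103  0.043  1.916 -0.     1.182  0.293] op 0.0404 F [-0.3 -0.7  0. ] M [-0.01  0.03 -0.03]
[[0.001, 0.982, -0.188], [-0.0, -0.188, -0.982], [-1.0, 0.001, 0.0]] yaw of tool y deg -10.853119347501476
delta tool [ 0.0662  0.0032 -0.0017]
309.70691628693146 326.73699511482454 199.86881155714462
4.705882352941177
```

View pics/w11.png

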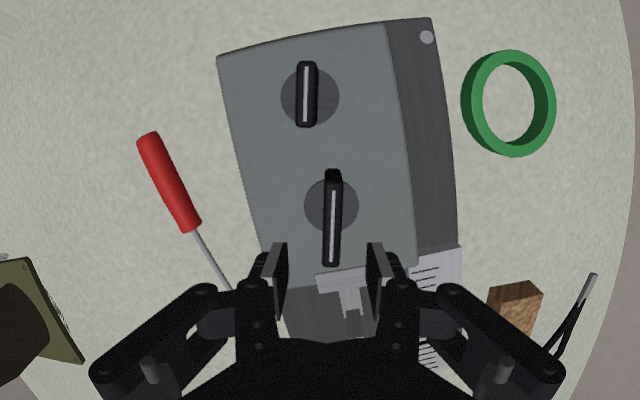

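View pics/top1_z.png

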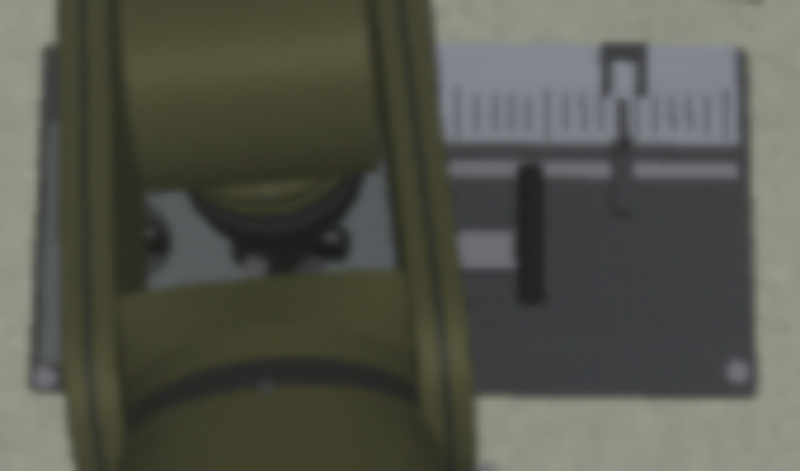

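The needle stays in the gap (top view: needle 622, gap about 624), with the handle home. The clamp bar (332,218) is aligned between the jaws.

drive_tool:
  increments:
    - [[0.01,0.003,-0.002],0,0.04]
    - [[0.015,0,0],0,0.04]
    - [[0.015,0,0],0,0.04]
    - [[0.015,0,0],0,0.04]
    - [[0.01,0,0],0,0.04]
    - [[0,0,0],0,0.025]
    - [[0,0,0],0,0.014]
    - [[0,0,0],0,0.008]
    - [[0,0,0],0,0.008]
    - [[0,0,0],0,0.008]
    - [[0,0,0],0,0.008]

```text
clock: 25.62
tool_pos: [0.566, 0.114, 0.0622]
eef_rot: [0.45, 0.546, 0.449, -0.545]
force: [5.7, -1.2, -9.0]
opening: 0.011
```

```bash
python3 st.py
```

```text
t 25.62 pos [0.566  0.114  0.0622] q [0.106 0.13  1.947 0.    1.064 0.299] op 0.011 F [ 5.7 -1.2 -9. ] M [-0.22 -0.56 -0.73]
[[0.002, 0.981, -0.192], [0.0, -0.192, -0.981], [-1.0, 0.001, -0.001]] yaw of tool y deg -11.046958153418315
```

drive_tool:
  increments:
    - [[0,0,0],0.1,0.008]
    - [[0,0,0],0.1,0.008]
    - [[0,0,0],0.1,0.008]
    - [[0,0,0],0.1,0.008]
    - [[0,0,0],0.1,0.008]
    - [[0,0,0],0.1,0.008]
    - [[0,0,0],0.1,0.008]
    - [[0,0,0],0.1,0.008]
    - [[0,0,0],0.1,0.008]
    - [[0,0,0],0.1,0.008]
    - [[0,0,0],0.1,0.008]
    - [[0,0,0],0.1,0.008]
    - [[0,0,0],0.1,0.008]
    - [[0,0,0],0.05,0.008]
    - [[0,0,0],0.03,0.008]
    - [[0,0,0],0,0.008]
    - [[0,0,0],0,0.008]

```text
clock: 27.03
tool_pos: [0.5668, 0.1133, 0.0622]
eef_rot: [0.001, 0.708, -0.0, -0.706]
force: [9.1, -3.7, -11.4]
opening: 0.0109
```

```bash
python3 st.py
```

```text
t 27.03 pos [0.5668 0.1133 0.0622] q [ 0.105  0.13   1.946 -0.002  1.062  1.676] op 0.0109 F [  9.1  -3.7 -11.4] M [-0.36 -1.12  0.25]
[[0.004, 0.001, -1.0], [-0.002, -1.0, -0.001], [-1.0, 0.002, -0.004]] yaw of tool y deg -89.92223729050804
```

drive_tool:
  increments:
    - [[0,0,0],0.02,0.008]
    - [[0,0,0],0,0.008]
    - [[0,0,0],0,0.04]
    - [[0,0,0],0,0.04]
    - [[0,0,0],0,0.04]
    - [[0,0,0],0,0.04]
    - [[-0.01,0,0],0,0.04]
    - [[-0.02,0,0],0,0.04]
    - [[-0.03,0,0],0,0.04]
    - [[-0.03,0,0],0,0.04]
    - [[-0.03,0,0],0,0.04]
    - [[-0.03,0,0],0,0.04]
    - [[0,0,0],0,0.04]
    - [[0,0,0],0,0.04]

```text
clock: 28.2
tool_pos: [0.567, 0.1145, 0.2164]
eef_rot: [-0.007, 0.709, -0.007, -0.705]
force: [-0.1, 0.0, -0.2]
opening: 0.0401
```

```bash
python3 st.py;python3 c.py w12; python3 -c "
from h import *
save(grab_frame('scene'),'scene9')"; python3 z.py scene9 220 480 130 370 z
```

```text
t 28.2 pos [0.567  0.1145 0.2164] q [ 0.106 -0.027  1.832  0.     1.33   1.697] op 0.0401 F [-0.1  0.  -0.2] M [ 0.03  0.03 -0.03]
[[0.007, -0.02, -1.0], [0.001, -1.0, 0.02], [-1.0, -0.001, -0.007]] yaw of tool y deg -91.14487045677065
catch_grip 0.6 [243.6 192. ] [0.5643 0.1955 0.075 ]
clamp_grip 0.56 [328.  189.7] [0.5647 0.1132 0.075 ]
clamp_grip 0.31 [447.5 188.1] [ 0.5645 -0.0063  0.075 ]
needle_tip 0.66 [480.2 109.4] [ 0.6453 -0.0606  0.033 ]
rider 0.89 [476.7  96.2] [ 0.6605 -0.0593  0.026 ]
gauge 0.78 [346.7 170. ] [0.5688 0.0907 0.    ]
2.5
```

View pics/w12.png

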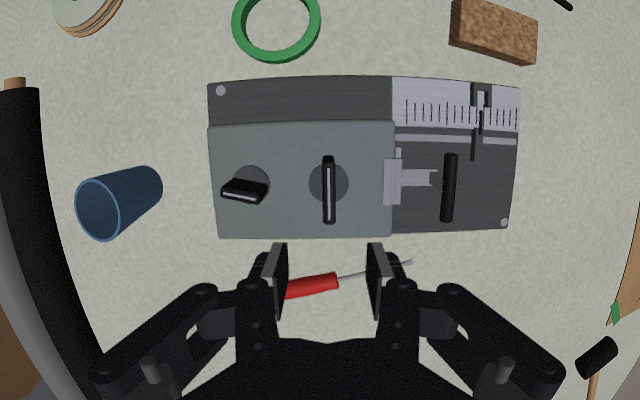

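View pics/scene9_z.png

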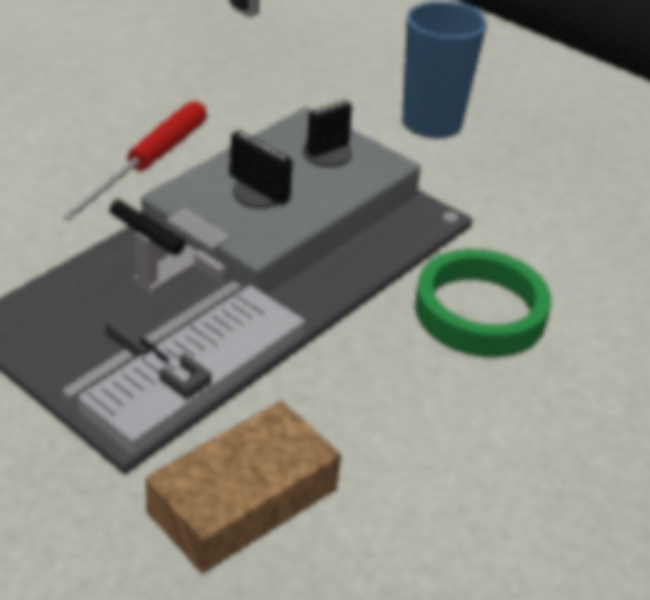

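The catch is turned (245,190), the clamp lies back across (329,190), the handle is home (450,188), and the needle is in the gap (480,105). The bystanders have not moved. Handing in.

```bash
python3 -c "
from plant import order
print(order.finish_job())"
```

```text
the job is handed in; nothing more can be done
None
```

I made the check pull in the ordered sequence and handed the job in at about 28 s on the clock. No verdict was reported.

1. **Catch and clamp:** I turned the safety catch anticlockwise to its stop, then the bar clamp. At each stop the wrist moment rose to about 1.1 N m.
2. **Pull:** I drew the handle out about 89.5 mm and held it still for just over 1 s, then eased it home at about 60 mm/s.
3. **Finish:** I turned the bar clamp back clockwise to its stop and left the catch turned. At that stop the moment read only 0.25 N m, so I twisted 0.02 rad more before letting go.

**Last checks:**
- **Needle:** it stayed in the rider's gap. It was about 1 mm from the middle during the hold and again within about 1 mm afterwards.
- **Handle:** it read 0.1 mm from its starting position when I let go, and the last pictures show it home.
- **Knobs:** the clamp lies back across the gauge and the catch is still turned.
- **Surroundings:** the pictures show the tape roll, screwdriver, tumbler and sanding block where they were. The gripper was clear of everything, with a wrist force near 0.

**Disagreements:** positions from the different cameras differed by 2 to 3 mm. I therefore judged the needle against the rider within one wrist picture. The detectors also gave some wrong extra hits, which I discarded after comparing them with the pictures.

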